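Seat a vial stopper in the guarded bench press

ROBOT

A 6-joint arm with a two-finger parallel gripper is mounted at the origin on a cart in front of the work surface, level with it; the furniture and walls round the work are solid. World frame = base frame: x ahead of the robot, y to its left, z up, the work surface at z = 0. Lengths are in m, angles in rad, forces in N, time in s.
With the tool pointing down it reaches from about 0.35 to 0.775 m from the base axis. Payload 5.5 kg.
Tool frame: the origin (TCP) lies at the very end of the fingers, on their centre line; the grasp point (between the pads) lies env.pinch_z behind it (env.pinch_z is the distance from the TCP to the grasp point, in m); z points along the fingers, y is the line along which they close (so a half turn about z gives the same grasp; the last joint's range is limited). The gripper opens to 85 mm and grips with 20 to 120 N. Pads are 22 mm wide; open, the fingers measure 114 mm over their backs; the gripper's body (76 mm by 85 mm) begins 54 mm behind the grasp point. The pads swing forward as they close: fully open they stand 13 mm farther back than shut.
Start: joints at [-1.397, 0.313, 0.046, 1.304, 0, 1.431], TCP at [0.177, -0.547, 0.231] pointing down, gripper open.
Joint ranges: [-2.76, 2.76], [-0.86, 1.69], [-1.03, 1.26], [-2.2, 2.34], [-1.47, 1.5], [-3.14, 3.14]. Speed limits (rad/s): [2.57, 2.57, 3.14, 3.14, 3.14, 3.14].

INTERFACE

Orientations are given as a unit quaternion [w, x, y, z].
In Python, from workcell import env, eyes gives the robot as it stands.
- The arm moves only by the shell command python3 -m jog 'ROWS' [FORCE]. ROWS is JSON, one flat list of numbers, 7 for each row, row after row: the shift along the world's x, y, z as a fraction of full scale, then the turn, a rotation vector about the world's x, y, z as a fraction of full scale, then the opening, from -1 (shut) to 1 (fully open), so that 0 is half open. A call has 1 to 12 rows; each row is the pose to reach, as a shift and turn from the pose commanded when the call began, turning the shorter way round; what a row does not reach only later rows make up. Full scale, the value 1, is 20 cm for a shift and pi rad for a turn. A row lasts 1/12 s, in which the tool goes at most 41.7 mm and 7.16 degrees, less where a joint would pass 70% of its speed; a pose out of reach is approached as far as the arm can. A call with a number of a shift or a turn outside -1 to 1 is refused whole. A call with a gripper value outside its range is refused whole. The fingers move at their own pace and stop on an object; FORCE is the grip in N (left out, the last holds). Time passes only in rows, so rows that repeat a pose let the fingers close. It gives the time, the measured TCP pose, the force, the opening and the grip force at its end, in the units of the state.
- env.get_state(): the state, without advancing time (a new reading comes with each control period).
- eyes.read_camera(name): name is "side" or "top"; returns (picture, depth): 400x640x3 uint8, red, green, blue; 400x640 float32, m along the optical axis (not along the pixel's ray), 0 where there is no reading.
- eyes.calibration(name): a dict with "fx", "fy", "cx", "cy" (pixels), "k1" (the pictures are not rectified: a ray, as slopes to the right and down, at radius r is drawn at 1 + k1 r^2 times it, then the intrinsics apply), "R" (3x3) and "t" (3): a world point X has camera coordinates R X + t. Camera axes: x right, y down, z forward; pixel columns grow to the right and rows downward; lengths in m; the calibration is good to about 2 mm. A picture is of the moment at which its call begins. calibration takes no time and is no camera call.
- env.hand_in(): hands the job in; it is judged then, once.
The state is a dict: "clock": time; "joint_pos": joint angles; "qvel": joint speeds; "tau": joint torques, N m; "tcp_pos": TCP position; "orientation": TCP orientation; "wrist_force": force on the tool from outside, world axes, zero at the start; "ft_torque": the same for the moment, N m; "finger_gap": finger opening in m; "grip_force": force on a finger pad.
Only numpy, scipy, OpenCV 4.12 (cv2) and the standard library are available. Lean on these libraries where they do the work, as an engineer would, in place of code of your own. Each camera call takes 0.05 s, during which the arm holds its last target. There are 200 camera calls.

TASK

The vial in the white nest of the sliding shuttle has its grey stopper only half set. Push the shuttle all the way in under the press, then reach down through the rubber-edged window of the yellow guard and press the red lever bar fully down so that the press seats the stopper, and let the lever come back up. Do not touch the guard or the vial, leave the vial in its nest and the shuttle in, and do not disturb the other glassware.

Things in the scene. Friction and masses are not known exactly. Their poses are not given: they have to be found in the camera images.
- press: Grey bench press standing on four rubber feet; its origin is at the underside of its base plate, under the middle of the guard, 24 mm above the bench. Its z is up, its x points to the rear (column side), its y to the left. The base under the guard is 10 mm thick, x -135 to +90 mm, y -68 to +68 mm; a loading rail 64 mm wide (centred on x = +10 mm) overhangs to the left to y = +258 mm, over the steel tool tray; its two guide strips end at y = +240 mm and reach z = 19 mm.
- guard: The guard over the press, fixed to it, same origin and axes as the press: yellow frame with clear panels, x -133 to +87 mm, y -67 to +67 mm, highest at z = 203 mm. Its front top slopes: it rises from z = 165 mm at x = -130 mm to z = 200 mm at x = -25 mm and holds the window. The vial enters by a tunnel 69 mm wide and 90 mm high in the left (+y) side. It must not be touched.
- window (a point): Centre of the guard's window, at [-77.5, 0, 182.5] mm in the press frame. The opening with black rubber edges is 92 mm along the slope (87 mm in plan along x) by 92 mm along y. Open gripper fingers may be wider than this. Axes as the press.
- bar_top (a point): Top of the lever's red grip bar, at its middle: a round bar 22 mm thick, 46 mm long along the press's y, under the window. About [-74, 0, 174] mm in the press frame when the lever is up, [-75, 0, 144] mm when fully down: 30 mm of travel.
- lever (a joint): Lever angle in rad, 0 = up at rest, grows as the bar is pressed down, stop at 0.215. Hinge at [65, 0, 145] mm in the press frame, 140 mm behind the bar. A spring lifts it again when let go; pressing takes about 2.5 N at first and rises to about 9 N while the stopper goes in, more against the stop.
- shuttle (a joint): Shuttle position in m: 0 = fully out, grows as it is pushed in along the press's -y (to the right), stop at 0.090 (fully in, vial under the ram). Slides with about 2 N of friction and stays where it is left.
- push_face (a point): Centre of the outer (+y, left) rubber face of the shuttle's upright black push plate, 50 mm wide along x, from 22 mm below this point to 22 mm above it; it moves with the shuttle. At [10, +245.5, 36] mm in the press frame when out, y = +155.5 mm when fully in. Push it toward the press's -y.
- sample_vial: Amber serum vial, 24 mm in diameter, 42 mm high, standing loose in the 12 mm deep round nest of the shuttle (origin at the centre of its underside, z up); with the half-set stopper it is 54 mm high. Not to be touched by the robot.
- stopper (a joint): How far the grey rubber stopper (17 mm in diameter) has gone down into the vial, in m: 0 = half set, 0.0075 = fully seated. It needs about 10 N and stays where it is.
- beaker_50: Small glass beaker, 46 mm in diameter, 55 mm high, loose on the bench to the right of the guard (origin under its centre). Leave it alone.
- vial_tray: An amber black-capped sample vial, 23 mm in diameter, 51 mm high, standing loose in the left part of the steel tool tray (origin under its centre). Leave it alone.
- vial_bench: A white-capped sample vial, 23 mm in diameter, 51 mm high, loose on the bench to the right of the guard (origin under its centre). Leave it alone.

How it is judged:
On the way, in this order (a step that is already met when the one before it is completed fails the run):
1. The shuttle is pushed fully in, with the lever still up and the stopper still half set (value of joint shuttle above 0.086 m and value of joint lever below 0.05 rad and value of joint stopper below 0.002 m), for 0.2 s.
2. The lever is pressed down, with the shuttle in, until the stopper is seated (value of joint shuttle above 0.086 m and value of joint lever above 0.185 rad and value of joint stopper above 0.006 m), for 0.2 s.
At the end, for the whole second after the job is handed in: The shuttle is within 4 mm of fully in, the stopper is at least 6 mm of its 7.5 mm down, the lever is back up (within 0.04 rad), and the vial stands at rest, upright within 0.1 rad, in the nest under the ram (within 8 mm) (value of joint shuttle above 0.086 m and value of joint stopper above 0.006 m and value of joint lever below 0.04 rad and velocity of joint lever below 0.1 rad/s and angle between sample_vial's own z axis and vertical below 0.1 rad and z of sample_vial in the frame of press below 0.024 m and y of sample_vial in the frame of press below 0.008 m and linear speed of sample_vial below 0.02 m/s and x of sample_vial in the frame of press between 0.004 and 0.016 m); the robot touches nothing.
It fails at once if The robot touches the guard (more than 0.5 N) (contact force between any of the fingers, the arm and guard above 0.5 N).
It fails at once if The robot touches the vial or its stopper (more than 0.5 N) (contact force between any of the fingers, the arm and sample_vial above 0.5 N).
It fails at once if The vial is lifted out of its nest or tipped (z of sample_vial in the frame of press above 0.028 m or angle between sample_vial's own z axis and vertical above 0.3 rad).
It fails at once if One of the two other vials or the beaker is moved more than 15 mm (distance of any of vial_tray, vial_bench, beaker_50 from where it was at the start of the episode above 0.015 m).
It also fails if it takes over 51 s, if anything falls off the work surface, if the arm or the gripper's body presses on something with over 40 N, if the wrist force passes 120 N, or if a joint passes its speed limit or range.

## Working session

There is one attempt and no reset: what is moved stays moved. The work goes in short steps, Python scripts to look and compute and a shell command to move; the robot and the scene stay as the last step left them, time stands still between calls to the robot, and variables do not carry over. Pictures are saved under pics/ and viewed, at most 10 in all, crops included, and the job is handed in when it is done.

```bash
ls; mkdir -p pics; python3 - <<'E'
from workcell import env,eyes
import cv2,numpy as np
for n in("top","side"):
    p,d=eyes.read_camera(n); cv2.imwrite(f"pics/{n}0.png",p[:,:,::-1]); np.savez(f"pics/{n}0.npz",p=p,d=d)
    c=eyes.calibration(n); print(n,{k:np.round(v,3).tolist() for k,v in c.items()})
s=env.get_state();print(s,env.pinch_z)
E
```

```text
pics
top {'fx': 373.666, 'fy': 373.666, 'cx': 314.91, 'cy': 197.523, 'k1': -0.086, 'R': [[0.331, -0.944, 0.004], [-0.873, -0.308, -0.377], [0.357, 0.121, -0.926]], 't': [-0.249, 0.458, 0.809]}
side {'fx': 424.639, 'fy': 424.639, 'cx': 310.691, 'cy': 197.605, 'k1': -0.032, 'R': [[0.03, 0.999, -0.009], [0.835, -0.03, -0.549], [-0.549, 0.01, -0.835]], 't': [0.081, -0.36, 1.448]}
{'clock': 0.1, 'joint_pos': array([-1.39660711e+00,  3.13963688e-01,  4.50480315e-02,  1.30360658e+00,
       -1.82867301e-05,  1.43119349e+00]), 'qvel': array([-0.00151482, -0.00125101,  0.00304807,  0.00113244, -0.00071153,
        0.00018001]), 'tau': array([ 1.79032126e-03, -4.81724668e+01,  2.99245191e+01,  1.27069774e-02,
       -2.01865191e-04,  1.30787029e-05]), 'tcp_pos': array([ 0.17738384, -0.54644985,  0.23045799]), 'orientation': array([-8.62668187e-04,  9.87716677e-01,  1.56253068e-01, -2.40645033e-05]), 'wrist_force': array([-0.00939756,  0.23816568,  0.95032258]), 'ft_torque': array([0.02518917, 0.01536659, 0.03798342]), 'grip_force': 0.0, 'finger_gap': 0.08555091459619883} 0.0187
```

View pics/top0.png

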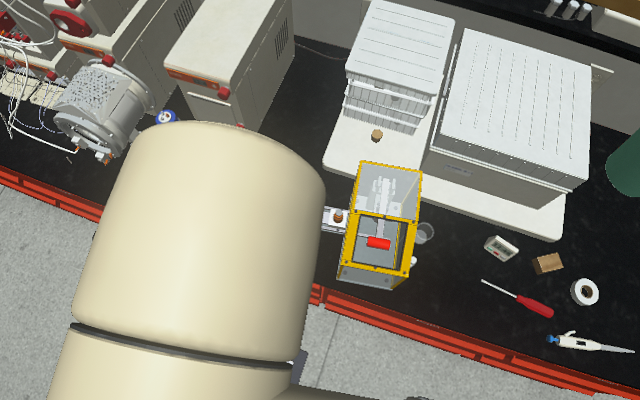

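View pics/side0.png

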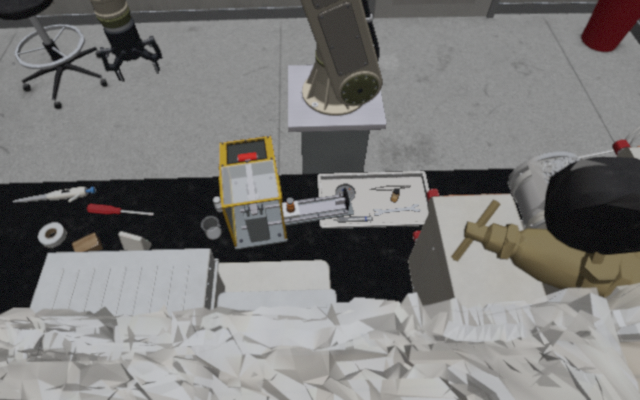

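The top view shows the guard at (380,222) with the red bar at (378,243), and the arm hides the rail. The side view shows the guard at (250,190), the bar at (247,157), the vial at (291,205), the push plate at about (347,200) and the tray vial at (395,195).

```bash
cat > h.py <<'E'
from workcell import env,eyes
import cv2,numpy as np
def ray(n,uv):
    c=eyes.calibration(n); K=np.array([[c['fx'],0,c['cx']],[0,c['fy'],c['cy']],[0,0,1]])
    R=np.array(c['R']);t=np.array(c['t'])
    # drawn = s*(1+k1 s^2): OpenCV model
    s=cv2.undistortPoints(np.array(uv,float).reshape(-1,1,2),K,np.array([c['k1'],0,0,0,0.]))[:,0]
    d=np.c_[s,np.ones(len(s))]@R; return -R.T@t,d
def plane(n,uv,z):
    o,d=ray(n,uv); return o+d*((z-o[2])/d[:,2])[:,None]
def depthpt(n,uv,z):
    o,d=ray(n,uv); return o+d*np.array(z)[:,None]
def proj(n,X):
    c=eyes.calibration(n); q=np.array(X)@np.array(c['R']).T+np.array(c['t']); s=q[:,:2]/q[:,2:]
    s=s*(1+c['k1']*(s**2).sum(1,keepdims=True)); return s*c['fx']+[c['cx'],c['cy']]
def tri(u1,u2):
    o1,d1=ray("top",[u1]);o2,d2=ray("side",[u2]);d1=d1[0];d2=d2[0]
    a=np.linalg.lstsq(np.c_[d1,-d2],o2-o1,rcond=None)[0]
    p,q=o1+a[0]*d1,o2+a[1]*d2; return (p+q)/2,np.linalg.norm(p-q)
E
python3 - <<'E'
from h import *
for n,roi in(("top",(320,150,440,300)),("side",(190,120,450,260))):
    z=np.load(f"pics/{n}0.npz");p,d=z['p'],z['d'];x0,y0,x1,y1=roi
    h=cv2.cvtColor(p,cv2.COLOR_RGB2HSV);m=((h[...,0]<6)|(h[...,0]>174))&(h[...,1]>180)&(h[...,2]>120)
    M=np.zeros_like(m);M[y0:y1,x0:x1]=m[y0:y1,x0:x1]
    if n=="side":M[:,290:]=0
    if n=="top":M[265:]=0
    vv,uu=np.nonzero(M);print(n,len(uu),uu.mean(),vv.mean(),cv2.minAreaRect(np.c_[uu,vv].astype(np.float32)))
    P=depthpt(n,np.c_[uu,vv],d[M]);print(np.median(P,0),P[:,2].max())
    Y=(h[...,0]>18)&(h[...,0]<32)&(h[...,1]>170)&(h[...,2]>120)
    M=np.zeros_like(m);M[y0:y1,x0:x1]=Y[y0:y1,x0:x1]
    if n=="side":M[:,290:]=0
    vv,uu=np.nonzero(M);P=depthpt(n,np.c_[uu,vv],d[M])
    T=P[(P[:,2]>0.215)&(P[:,2]<.24)];print("yellow top",len(T),cv2.minAreaRect(T[:,:2].astype(np.float32)),P[:,2].max(),np.bincount(np.clip(((P[:,2])*100).astype(int),0,30)))
    cv2.imwrite(f"pics/{n}c.png",cv2.resize(p[y0:y1,x0:x1,::-1],None,fx=3 if n=="side" else 4,fy=3 if n=="side" else 4,interpolation=cv2.INTER_CUBIC))
E
```

```text
top 210 378.33809523809526 242.56190476190477 ((378.30767822265625, 242.46156311035156), (22.357236862182617, 9.413573265075684), 11.309932708740234)
[ 0.42360174 -0.24946629  0.19669838] 0.20074390371501982
yellow top 802 ((0.5100194215774536, -0.23786066472530365), (0.15122662484645844, 0.13581311702728271), 7.809974193572998) 0.9228238797586722 [  0   0   0  16  37   0   0   0   0   0   0   0   7  22   5   3   6   5
  26 483 296 300 658   3   0   0   0   0   0   0   3]
side 92 246.6304347826087 156.25 ((246.74256896972656, 156.42575073242188), (6.36823844909668, 16.11960220336914), 84.2894058227539)
[ 0.43020224 -0.25167631  0.19673801] 0.20125195431332965
yellow top 163 ((0.512028157711029, -0.239150732755661), (0.15200762450695038, 0.13352186977863312), 8.829672813415527) 1.0126043549385404 [  6   0   0   0   0   0   0   0   0   0   0   0   0   0   0   0   0   0
   0  43  71  79 119   4   0   0   0   0   0   0   4]
```

View pics/sidec.png

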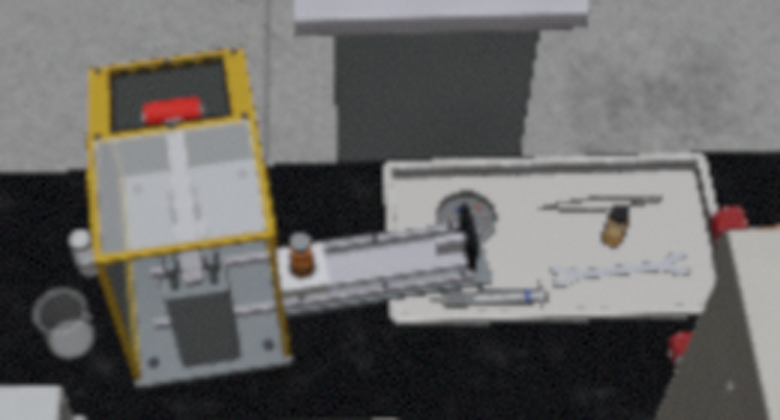

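View pics/topc.png

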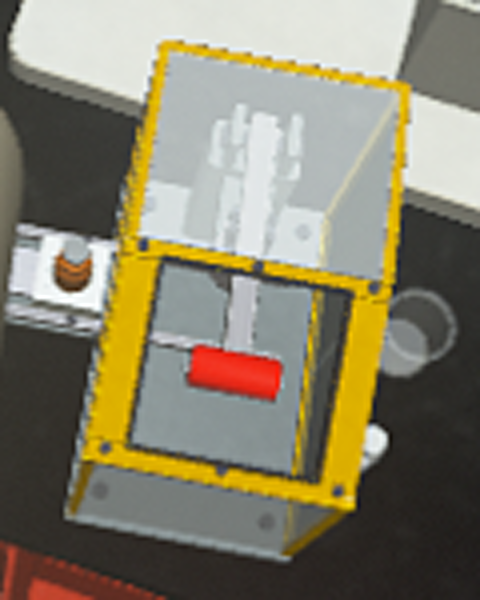

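The crops confirm that the rail runs toward +y and slightly toward −x (yaw about +8°). The push plate is at side crop (470,235), in front of the tray, and the vial is at crop (301,255).

```bash
python3 - <<'E'
from h import *
A=[]
for n,roi in(("top",(320,150,440,300)),("side",(190,120,288,260))):
    z=np.load(f"pics/{n}0.npz");p,d=z['p'],z['d'];x0,y0,x1,y1=roi
    h=cv2.cvtColor(p,cv2.COLOR_RGB2HSV)
    Y=(h[...,0]>18)&(h[...,0]<32)&(h[...,1]>150)&(h[...,2]>100)
    M=np.zeros_like(Y);M[y0:y1,x0:x1]=Y[y0:y1,x0:x1]
    vv,uu=np.nonzero(M);P=depthpt(n,np.c_[uu,vv],d[M]);P=P[(P[:,2]>.182)&(P[:,2]<.235)]
    (c,s,a)=cv2.minAreaRect(P[:,:2].astype(np.float32));print(n,len(P),c,s,a)
    for yaw in np.radians([7.5,8,8.5,9]):
        e=np.array([np.cos(yaw),np.sin(yaw)]);f=np.array([-e[1],e[0]])
        X,Yy=P[:,:2]@e,P[:,:2]@f
        lo=np.percentile(X,.5),np.percentile(Yy,.5);hi=np.percentile(X,99.5),np.percentile(Yy,99.5)
        cx=(lo[0]+hi[0])/2+.023;cy=(lo[1]+hi[1])/2
        print(np.degrees(yaw),hi[0]-lo[0],hi[1]-lo[1],cx*e+cy*f)
E
```

```text
top 1820 (0.47611773014068604, -0.2426295280456543) (0.22055326402187347, 0.13557963073253632) 8.220589637756348
7.499999999999999 0.21845965157645408 0.13524106262852958 [ 0.49831495 -0.23959273]
8.0 0.21853332434541073 0.13461841337491284 [ 0.49848443 -0.23922529]
8.5 0.2185519796788284 0.1344197419659055 [ 0.49857243 -0.23871012]
9.0 0.21886681486065424 0.13512001015547023 [ 0.49859001 -0.23821942]
side 552 (0.47890031337738037, -0.2442457228899002) (0.21958360075950623, 0.1339796632528305) 8.536670684814453
7.499999999999999 0.21917814949250514 0.1338457977610636 [ 0.50151276 -0.23994937]
8.0 0.21887003969546698 0.1334397619793615 [ 0.50156482 -0.24025877]
8.5 0.21871227030670876 0.13326206619239808 [ 0.50152928 -0.2407078 ]
9.0 0.2189255148274606 0.1330613066102595 [ 0.50156551 -0.24109665]
```

```bash
python3 - <<'E'
from h import *
print("tray vial",plane("side",[[396,197],[393,190]],.03))
o=np.array([.5,-.2397]);a=np.radians(8.4);e=np.array([np.cos(a),np.sin(a)]);f=np.array([-e[1],e[0]])
W=lambda x,y,z:[*(o+x/1000*e+y/1000*f),z/1000+.024]
Q=[W(10,245.5,58),W(35,245.5,36),W(-15,245.5,36),W(10,90,60),W(-74,0,163),W(-133,67,165),W(87,-67,200),W(42,258,10)]
print(np.round(Q,4).tolist());print(np.round(proj("side",Q)).tolist());print(np.round(proj("top",Q)).tolist())
E
python3 -m jog '[0.1,0.2,0.4,0,0,-0.02,-1, 0.2,0.5,0.65,0,0,-0.04,-1, 0.3,0.7,0.65,0,0,-0.053,-1, 0.485,0.985,0.65,0,0,-0.053,-1, 0.485,0.985,0.65,0,0,-0.053,-1, 0.485,0.985,0.65,0,0,-0.053,-1, 0.485,0.985,0.65,0,0,-0.053,-1, 0.485,0.985,0.65,0,0,-0.053,-1]'
```

```text
tray vial [[0.45452661 0.14170704 0.03      ]
 [0.43084467 0.13661418 0.03      ]]
[[0.474, 0.0046, 0.082], [0.4988, 0.0083, 0.06], [0.4493, 0.001, 0.06], [0.4967, -0.1492, 0.084], [0.4268, -0.2505, 0.187], [0.3586, -0.1928, 0.189], [0.5959, -0.2933, 0.224], [0.5039, 0.0217, 0.034]]
[[348.0, 194.0], [350.0, 206.0], [346.0, 191.0], [290.0, 202.0], [247.0, 158.0], [271.0, 136.0], [221.0, 208.0], [354.0, 213.0]]
[[275.0, 202.0], [278.0, 196.0], [274.0, 215.0], [339.0, 214.0], [378.0, 243.0], [341.0, 265.0], [422.0, 171.0], [275.0, 197.0]]
clock: 0.77
tcp_pos: [0.2758, -0.3471, 0.3633]
orientation: [0.001, 0.997, 0.076, 0.001]
wrist_force: [-0.3, -1.0, 0.3]
finger_gap: 0.0001
grip_force: 0.0
```

The projected model matches both pictures to within about 2 px. The tray vial is at y ≈ 0.14, clear of the approach.

```bash
python3 -m jog '[0.485,0.985,0,0,0,0,-1, 0.485,0.985,0,0,0,0,-1, 0.485,0.985,0,0,0,0,-1, 0.485,0.985,0,0,0,0,-1, 0.485,0.985,0,0,0,0,-1, 0.485,0.985,0,0,0,0,-1, 0.485,0.985,0,0,0,0,-1]' && python3 -m jog '[0.485,0.985,0,0,0,0,-1, 0.485,0.985,0,0,0,0,-1, 0.485,0.985,0,0,0,0,-1, 0.485,0.985,0,0,0,0,-1, 0.485,0.985,0,0,0,0,-1, 0.485,0.985,0,0,0,0,-1, 0.485,0.985,0,0,0,0,-1, 0.485,0.985,0,0,0,0,-1, 0.485,0.985,0,0,0,0,-1]'
python3 -c "
from h import *
p,d=eyes.read_camera('side');cv2.imwrite('pics/s1.png',cv2.resize(p[100:280,180:450,::-1],None,fx=2.8,fy=2.8))"
```

```text
clock: 1.35
tcp_pos: [0.3723, -0.151, 0.3608]
orientation: [-0.0, 0.997, 0.076, -0.0]
wrist_force: [-0.9, -0.5, 0.3]
finger_gap: 0.0001
grip_force: 0.0
clock: 2.1
tcp_pos: [0.4683, 0.0424, 0.3609]
orientation: [0.0, 0.997, 0.073, -0.001]
wrist_force: [-0.5, 0.9, -0.1]
finger_gap: -0.0001
grip_force: 0.0
```

View pics/s1.png

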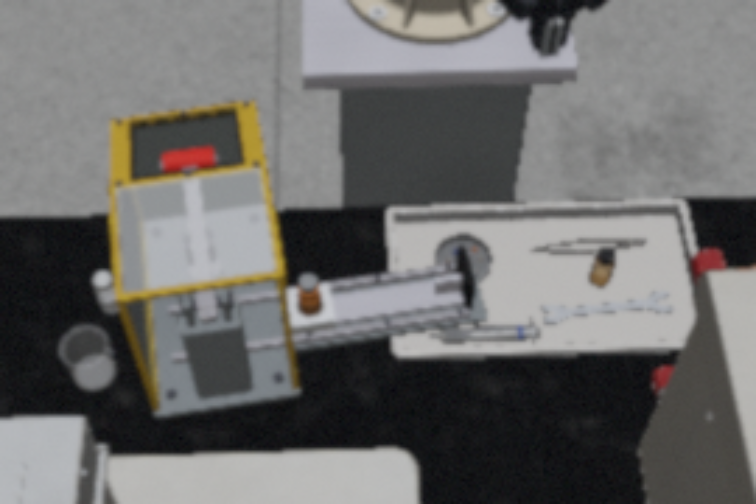

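The gripper is clear above the tray, and the plate and vials are unmoved (plate at crop (467,275)). Descending beside the plate.

```bash
python3 -m jog '[0,0,-0.2,0,0,0,-1, 0,0,-0.4,0,0,0,-1, 0,0,-0.6,0,0,0,-1, 0,0,-0.75,0,0,0,-1, 0,0,-0.75,0,0,0,-1]' && python3 -m jog '[0,0,-0.2,0,0,0,-1, 0,0,-0.4,0,0,0,-1, 0,0,-0.55,0,0,0,-1, 0,0,-0.65,0,0,0,-1, 0,0,-0.75,0,0,0,-1, 0,0,-0.75,0,0,0,-1, 0,0,-0.75,0,0,0,-1]' 60
python3 -c "
from h import *
p,d=eyes.read_camera('side');cv2.imwrite('pics/s2.png',cv2.resize(p[100:280,180:450,::-1],None,fx=2.8,fy=2.8))"
```

```text
clock: 2.57
tcp_pos: [0.4637, 0.0427, 0.2055]
orientation: [-0.001, 0.997, 0.072, -0.005]
wrist_force: [-0.8, 0.4, 0.2]
finger_gap: -0.0003
grip_force: 0.0
clock: 3.15
tcp_pos: [0.469, 0.0431, 0.0624]
orientation: [0.0, 0.997, 0.073, -0.0]
wrist_force: [-0.7, 0.5, 0.1]
finger_gap: -0.0001
grip_force: 0.0
```

View pics/s2.png

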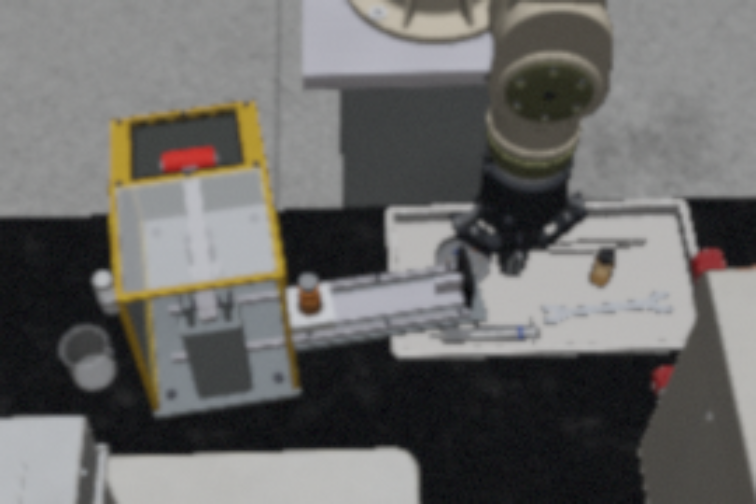

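The fingertips at crop (513,262) stand left of the plate at (467,280). The knuckles spread to crop (460,225) and (585,210), so I'll check their height for the window pass.

```bash
python3 - <<'E'
from h import *
p,d=eyes.read_camera("side")
a=np.radians(8.4);e=np.array([np.cos(a),np.sin(a)]);f=np.array([-e[1],e[0]])
vv,uu=np.mgrid[140:215,325:400];vv=vv.ravel();uu=uu.ravel();P=depthpt("side",np.c_[uu,vv],d[vv,uu])
q=P[:,:2]-[.469,.0431];X=q@e;Y=q@f;Z=P[:,2]-.0624
k=(abs(X)<.05)&(abs(Y)<.08)
for z in np.arange(-.005,.15,.01):
    m=k&(abs(Z-z)<.005)&(p[vv,uu].max(1)<110)
    if m.sum()>2:print(round(z,3),m.sum(),"X",X[m].min().round(3),X[m].max().round(3),"Y",np.percentile(Y[m],[2,98]).round(3))
E
python3 -m jog '[0.01,-0.08,0,0,0,0,-1, 0.02,-0.15,0,0,0,0,-1, 0.03,-0.2,0,0,0,0,-1, 0.04,-0.25,0,0,0,0,-1, 0.04,-0.3,0,0,0,0,-1, 0.05,-0.35,0,0,0,0,-1, 0.06,-0.4,0,0,0,0,-1, 0.065,-0.45,0,0,0,0,-1, 0.065,-0.45,0,0,0,0,-1, 0.065,-0.45,0,0,0,0,-1]'
```

```text
-0.005 21 X -0.014 0.026 Y [-0.071 -0.044]
0.005 20 X -0.017 0.027 Y [-0.05  -0.003]
0.015 64 X -0.022 0.024 Y [-0.05   0.008]
0.025 41 X -0.021 0.025 Y [-0.048  0.009]
0.035 22 X 0.001 0.013 Y [-0.014  0.01 ]
0.045 30 X -0.011 0.015 Y [-0.026  0.029]
0.055 95 X -0.008 0.015 Y [-0.035  0.034]
0.065 53 X -0.01 0.017 Y [-0.044  0.04 ]
0.075 77 X -0.004 0.019 Y [-0.052  0.045]
0.085 97 X -0.011 0.019 Y [-0.061  0.052]
0.095 130 X -0.011 0.021 Y [-0.061  0.058]
0.105 65 X -0.003 0.021 Y [-0.05   0.046]
0.115 38 X -0.007 0.018 Y [-0.042  0.038]
0.125 11 X -0.008 0.012 Y [-0.04  -0.033]
0.135 61 X 0.001 0.038 Y [-0.039  0.023]
0.145 77 X -0.002 0.04 Y [-0.038  0.026]
clock: 4.08
tcp_pos: [0.4814, -0.047, 0.0611]
orientation: [0.0, 0.997, 0.073, -0.0]
wrist_force: [0.1, -0.2, -0.5]
finger_gap: -0.0001
grip_force: 0.0
```

```bash
python3 -m jog '[0.005,-0.04,0,0,0,0,-1, 0.01,-0.08,0,0,0,0,-1, 0.015,-0.1,0,0,0,0,-1, 0.015,-0.1,0,0,0,0,-1]'; python3 -m jog '[0.003,-0.02,0,0,0,0,-1, 0.004,-0.03,0,0,0,0,-1]'
python3 -c "
from h import *
p,d=eyes.read_camera('side');cv2.imwrite('pics/s3.png',cv2.resize(p[100:280,180:450,::-1],None,fx=2.8,fy=2.8))"
```

```text
clock: 4.42
tcp_pos: [0.4843, -0.0669, 0.0611]
orientation: [0.0, 0.997, 0.073, -0.0]
wrist_force: [0.1, 0.6, 0.7]
finger_gap: 0.0
grip_force: 0.0
clock: 4.58
tcp_pos: [0.4849, -0.0708, 0.0611]
orientation: [-0.002, 0.997, 0.074, -0.0]
wrist_force: [0.0, 11.9, 2.6]
finger_gap: 0.0001
grip_force: 5.6
```

View pics/s3.png

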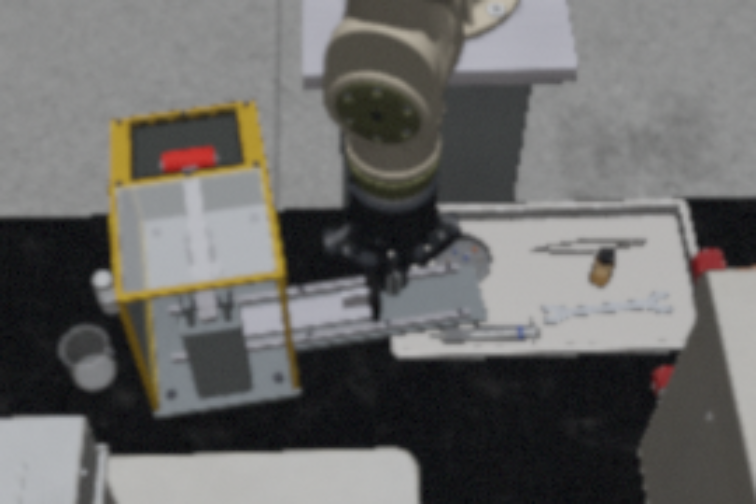

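The plate now sits next to the right end of its travel (crop (378,295)), and the 12 N reaction means it is on the stop. Backing off and rising.

```bash
python3 -m jog '[0,0,0,0,0,0,-1, -0.02,0.15,0,0,0,0,-1, -0.02,0.15,0,0,0,0,-1, -0.02,0.15,0.2,0,0,0,-1, -0.02,0.15,0.4,0,0,0,-1, -0.02,0.15,0.6,0,0,0,-1, -0.02,0.15,0.8,0,0,0,-1, -0.02,0.15,1,0,0,0,-1, -0.02,0.15,1,0,0,0,-1]' && python3 -m jog '[0,0,0.2,0,0,0,-1, 0,0,0.4,0,0,0,-1, 0,0,0.4,0,0,0,-1, 0,0,0.4,0,0,0,-1]'
python3 - <<'E'
from h import *
p,d=eyes.read_camera("side");h=cv2.cvtColor(p,cv2.COLOR_RGB2HSV)
s=env.get_state()['tcp_pos'];print(s,"to bar",(np.array([.4258,-.2506,.26])-s)/.2)
cv2.imwrite('pics/s4.png',cv2.resize(p[100:280,180:450,::-1],None,fx=2.8,fy=2.8))
E
```

```text
clock: 5.38
tcp_pos: [0.485, -0.0433, 0.2698]
orientation: [0.003, 0.997, 0.074, 0.006]
wrist_force: [0.8, 0.4, 1.1]
finger_gap: -0.0003
grip_force: 0.0
clock: 5.72
tcp_pos: [0.4828, -0.0427, 0.3441]
orientation: [0.001, 0.997, 0.074, 0.003]
wrist_force: [-0.2, -0.3, -0.9]
finger_gap: 0.0001
grip_force: 0.0
[ 0.48204987 -0.042491    0.34222461] to bar [-0.28124934 -1.04054501 -0.41112305]
```

View pics/s4.png

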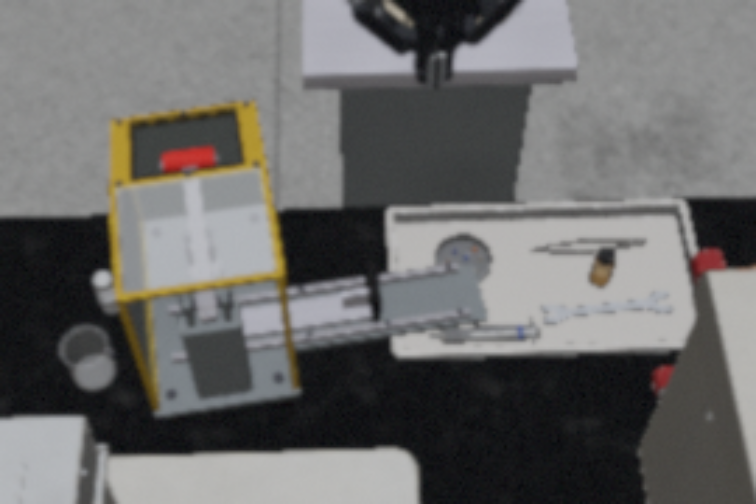

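The shuttle stays in (plate at crop (375,293)) and the vial is out of sight under the ram. Moving above the window.

```bash
python3 -m jog '[-0.28,-1,0,0,0,0,-1, -0.28,-1,0,0,0,0,-1, -0.28,-1,0,0,0,0,-1, -0.28,-1,0,0,0,0,-1, -0.28,-1,0,0,0,0,-1, -0.28,-1,0,0,0,0,-1, -0.28,-1,0,0,0,0,-1, -0.28,-1,0,0,0,0,-1, -0.28,-1,0,0,0,0,-1]' && python3 -m jog '[0,-0.04,0,0,0,0,-1, 0,-0.04,-0.15,0,0,0,-1, 0,-0.04,-0.3,0,0,0,-1, 0,-0.04,-0.4,0,0,0,-1, 0,-0.04,-0.4,0,0,0,-1, 0,-0.04,-0.4,0,0,0,-1]'
python3 - <<'E'
from h import *
s=env.get_state()['tcp_pos'];print(s,"to bar",(np.array([.4258,-.2506,.198])-s)/.2)
a,b=[eyes.read_camera(n)[0][:,:,::-1] for n in("top","side")]
cv2.imwrite('pics/s5.png',np.hstack([cv2.resize(a[150:300,310:460],(400,400)),cv2.resize(b[100:220,190:310],(400,400))]))
E
```

```text
clock: 6.52
tcp_pos: [0.4253, -0.2408, 0.3407]
orientation: [-0.001, 0.997, 0.074, -0.0]
wrist_force: [-0.4, -0.2, 0.2]
finger_gap: 0.0005
grip_force: 0.0
clock: 7.02
tcp_pos: [0.4251, -0.2488, 0.2609]
orientation: [-0.001, 0.997, 0.075, -0.001]
wrist_force: [-0.2, -0.3, -0.6]
finger_gap: -0.0001
grip_force: 0.0
[ 0.42511749 -0.24882073  0.26088952] to bar [ 0.00341253 -0.00889637 -0.3144476 ]
```

View pics/s5.png

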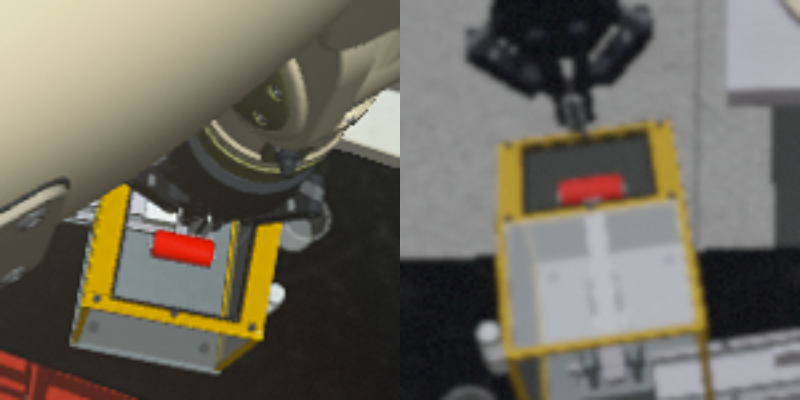

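The fingers are centred above the window and bar (side crop (575,115) above the bar at (592,188)). Descending gently.

```bash
python3 -m jog '[0,-0.01,-0.1,0,0,0,-1, 0,-0.01,-0.2,0,0,0,-1, 0,-0.01,-0.27,0,0,0,-1, 0,-0.01,-0.32,0,0,0,-1, 0,-0.01,-0.34,0,0,0,-1, 0,-0.01,-0.34,0,0,0,-1]' && python3 -m jog '[0,0,-0.02,0,0,0,-1, 0,0,-0.04,0,0,0,-1, 0,0,-0.06,0,0,0,-1, 0,0,-0.08,0,0,0,-1, 0,0,-0.1,0,0,0,-1, 0,0,-0.11,0,0,0,-1, 0,0,-0.11,0,0,0,-1]'
```

```text
clock: 7.62
tcp_pos: [0.4255, -0.2524, 0.194]
orientation: [0.001, 0.997, 0.074, 0.0]
wrist_force: [-1.6, 0.9, 3.3]
finger_gap: -0.0001
grip_force: 1.4
clock: 8.2
tcp_pos: [0.4247, -0.2528, 0.1721]
orientation: [0.001, 0.997, 0.073, -0.0]
wrist_force: [-4.7, -1.3, 6.0]
finger_gap: 0.0002
grip_force: 3.2
```

```bash
python3 -m jog '[0,0,-0.015,0,0,0,-1, 0,0,-0.02,0,0,0,-1, 0,0,-0.025,0,0,0,-1, 0,0,-0.025,0,0,0,-1]' && python3 -m jog '[0,0,-0.01,0,0,0,-1, 0,0,-0.015,0,0,0,-1, 0,0,-0.015,0,0,0,-1]'
```

```text
clock: 8.53
tcp_pos: [0.425, -0.2528, 0.1679]
orientation: [0.001, 0.997, 0.073, -0.0]
wrist_force: [-6.8, 0.1, 11.2]
finger_gap: -0.0002
grip_force: 5.5
clock: 8.78
tcp_pos: [0.425, -0.2529, 0.1672]
orientation: [0.002, 0.997, 0.073, 0.0]
wrist_force: [-10.3, 2.0, 24.5]
finger_gap: -0.0
grip_force: 12.5
```

The force rises steeply with almost no motion, so the lever is on its stop. I'll hold it there, then lift.

```bash
python3 -m jog '[0,0,0,0,0,0,-1, 0,0,0,0,0,0,-1, 0,0,0,0,0,0,-1, 0,0,0,0,0,0,-1, 0,0,0.05,0,0,0,-1, 0,0,0.1,0,0,0,-1, 0,0,0.15,0,0,0,-1, 0,0,0.25,0,0,0,-1, 0,0,0.4,0,0,0,-1, 0,0,0.6,0,0,0,-1, 0,0,0.8,0,0,0,-1, 0,0,0.8,0,0,0,-1]' && python3 -m jog '[0,0,0.2,0,0,0,-1, 0,0,0.2,0,0,0,-1, 0,0,0.2,0,0,0,-1, 0,0,0.2,0,0,0,-1]'
python3 - <<'E'
from h import *
a,b=[eyes.read_camera(n)[0][:,:,::-1] for n in("top","side")]
cv2.imwrite('pics/s6.png',np.hstack([cv2.resize(a[150:300,310:460],(400,400)),cv2.resize(b[120:260,190:330],(400,400))]))
p=b[:,:,::-1];h=cv2.cvtColor(np.ascontiguousarray(p),cv2.COLOR_RGB2HSV);m=((h[...,0]<6)|(h[...,0]>174))&(h[...,1]>180)&(h[...,2]>120)
vv,uu=np.nonzero(m[120:260,190:290]);print(uu.mean()+190,vv.mean()+120,len(uu),"start 246.6 156.25 92")
E
```

```text
clock: 9.78
tcp_pos: [0.4277, -0.2534, 0.3313]
orientation: [0.004, 0.997, 0.074, 0.005]
wrist_force: [1.2, -1.5, 0.3]
finger_gap: 0.0002
grip_force: 0.0
clock: 10.12
tcp_pos: [0.4258, -0.2521, 0.3634]
orientation: [0.0, 0.997, 0.074, 0.0]
wrist_force: [0.4, -0.3, -0.9]
finger_gap: -0.0001
grip_force: 0.0
246.8709677419355 156.21505376344086 93 start 246.6 156.25 92
```

View pics/s6.png

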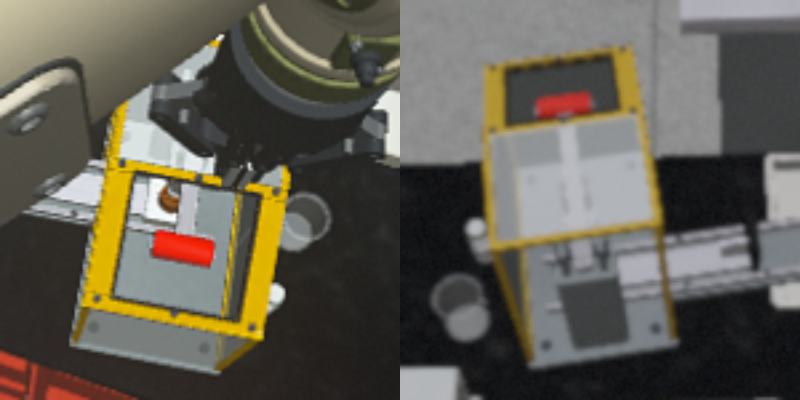

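The lever bar is back at its starting pixel, and the vial stands in its nest under the ram (crop (168,198)). The other glassware is unmoved.

```bash
python3 -c "
from workcell import env
print(env.hand_in())"
```

```text
the job is handed in; nothing more can be done
None
```

The shuttle was pushed fully in and the lever pressed to its stop to seat the stopper, then let back up; the last picture shows the lever up and the vial in its nest, and the job is handed in (the hand-in gave no verdict).

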